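# Clear the inspection tools into the tool tray

### The job

Clear the inspection tools from the desk: put the grey torch, the dust brush and the white marker pen, in any order, into the blue tray so that all three lie wholly inside it with nothing reaching over or sticking up above its rim. Lower each one in rather than dropping it from a height, and do not disturb the purple crystal and the two palm stones.

Things in the scene. Friction and masses are not known exactly. Their poses are not given: they have to be found in the camera images.
- tool_tray: blue open tray, fixed to the desk, 228 x 188 mm outside (x, y), 220 x 180 mm inside, walls 4 mm thick with a rolled 8 mm rim bead, 50 mm high (bead to 52 mm), floor 5 mm thick with black liner. Origin at the centre of its underside on the desk; x along its long side, z up
- tray_floor (a point): centre of the tray's inner floor, 5 mm above the tray's origin
- torch: small grey LED torch lying on the desk, 100 x 28 x 27 mm, long axis x, head wider than the barrel. Origin at the centre of its underside, midway along; when it rolls, its origin rolls round with it (the axis is 13.5 mm along its own z)
- torch_end_a (a point): +x end of the torch, on its axis
- torch_end_b (a point): -x end of the torch, on its axis
- dust_brush: dust brush lying on the desk, 165 x 24 x 23 mm, long axis x: wooden handle up to 14 mm wide and 17 mm high from x = -28 to +83 mm, metal ferrule from -43 to -27 mm, black bristle head, 24 mm wide, from -83 to -42 mm. Origin at the centre of its underside, midway along
- dust_brush_end_a (a point): tip of the brush's handle (+x end)
- dust_brush_end_b (a point): end of the brush's bristles (-x end)
- marker: thick white marker pen with blue cap lying on the desk, 17 x 135 x 16 mm, long axis y. Origin on its underside, midway along; when it rolls, its origin rolls round with it (the axis is 8 mm along its own z)
- marker_end_a (a point): +y end of the marker, on its axis
- marker_end_b (a point): -y end of the marker, on its axis
- point_amethyst: purple crystal point standing upright, 46 x 36 x 125 mm, a bystander; origin at the centre of its underside
- palm_green: flat oval green stone, 46 x 63 x 22 mm, a bystander; origin at the centre of its underside
- palm_septar: flat oval black-and-yellow stone, 52 x 64 x 21 mm, a bystander; origin at the centre of its underside

How it is judged:
By the outcome, as a careful person would: the job done as asked, in the order asked, and still so for the second after the job is handed in, with the robot touching nothing.
It also fails if it takes over 72 s, if anything falls off the work surface, if the arm or the gripper's body presses on something with over 40 N, if the wrist force passes 120 N, or if a joint passes its speed limit or range.

### The arm

A 6-joint arm with a two-finger parallel gripper is mounted at the origin on a cart in front of the work surface, level with it; the furniture and walls round the work are solid. World frame = base frame: x ahead of the robot, y to its left, z up, the work surface at z = 0. Lengths are in m, angles in degrees, forces in N, time in s.
With the tool pointing down it reaches from about 0.4 to 0.825 m from the base axis. Payload 7 kg.
Tool frame: the origin (TCP) lies on the mounting face of the last link; the fingertips stand 178 mm ahead of it and the grasp point (between the pads) lies 159 mm ahead of it; z points along the fingers, y is the direction in which the jaws open and shut (so a half turn about z gives the same grasp; the last joint's range is limited). The gripper opens to 88 mm and grips with 3 to 60 N. Pads are 19 mm wide; open, the fingers measure 130 mm over their backs; the gripper's body (78 mm by 193 mm) begins 47 mm behind the grasp point.
Start: joints at [83.314, 20.546, 0.682, 0, -70.136, -16.507], TCP at [0.266, 0.62, 0.405] pointing down, gripper open.
Joint ranges: [-176.03, 176.03], [-82.01, 121.73], [-58.28, 71.71], [-173.87, 95.51], [-174.79, -0.11], [-173.66, 173.66]. Speed limits (degrees/s): [136.94, 136.94, 172.46, 180, 180, 180].

### API

Orientations are given as [roll, pitch, yaw] about the fixed x, y, z axes, in that order (R = Rz(yaw) Ry(pitch) Rx(roll)).
In Python, from plant import r gives the robot as it stands. The module is installed in compiled form; this text tells all that it offers.
- The arm moves only by the tool carry_out, never from a script. Its argument "plan" is a list of rows, each a list of 3 entries, a list of its own where there are three numbers: the shift along the tool's x, y, z in m, then the turn, a rotation vector about the tool's x, y, z in degrees, then the closure in counts, from 0 (fully open) to 255 (shut). In form: [[[x, y, z], [ax, ay, az], hand], ...]. A call has 1 to 12 rows; each row shifts and turns the commanded pose from where the row before left it, along the tool's axes as they then stand; what a row does not reach is not made up. A row lasts 1/12 s, in which the tool goes at most 41.7 mm and 7.16 degrees, less where a joint would pass 70% of its speed; a pose out of reach is approached as far as the arm can. A call is refused whole if a number of a shift passes 0.0417 or a number of a turn 7.16, either way. A call with a gripper value outside its range is refused whole. The fingers move at their own pace and stop on an object; "grip_force" is the grip in N (left out, the last holds). Time passes only in rows, so rows that do not move let the fingers close. It gives the time, the measured TCP pose, the force and the opening at its end, in the units of the state.
- r.get_state(): the state, without advancing time (a new reading comes with each control period).
- r.capture(name): name is "scene" or "top" or "wrist"; returns the picture (480x640x3 uint8, red, green, blue); there is no depth.
- r.get_calibration(name): a dict with "K" (3x3 intrinsics, pixels), "rvec" (rotation vector, rad) and "tvec" (3), from world to camera coordinates, as OpenCV has them. Camera axes: x right, y down, z forward; pixel columns grow to the right and rows downward; lengths in m; the calibration is good to about 2 mm. A picture is of the moment at which its call begins: read the wrist's pose just before it. get_calibration takes no time and is no camera call; for the wrist camera it gives the pose at the moment of the call.
- r.close_job(): hands the job in, once; it reports no verdict.
The state is a dict: "time_s": time; "joints": joint angles; "qd": joint speeds; "joint_torque": joint torques, N m; "tcp_pos": TCP position; "eef_rot": TCP orientation; "contact_force": force on the tool from outside, world axes, zero at the start; "moment": the same for the moment, N m; "gripper_width": finger opening in m.
Only numpy, scipy, OpenCV 4.12 (cv2) and the standard library are available. Lean on these libraries where they do the work, as an engineer would, in place of code of your own. Each camera call takes 0.05 s, during which the arm holds its last target. There are 200 camera calls.

## Working session

There is one attempt and no reset: what is moved stays moved. The work goes in short steps, Python scripts to look and compute and a tool call to move; the robot and the scene stay as the last step left them, time stands still between calls to the robot, and variables do not carry over. Pictures are saved under pics/ and viewed, about 8 in all and at most 12, crops included, and the job is handed in when it is done.

Besides the shell and the picture viewer there is one more tool, called after "Request:" by a JSON object that holds its "api" and its "payload". carry_out: Moves the arm, as the interface text tells. Its arguments: {"type":"object","properties":{"plan":{"type":"array","items":{"type":"array"}},"grip_force":{"type":"number"}},"required":["plan"]}

```bash
mkdir -p pics
python3 - <<'E'
from plant import r
import cv2
print(r.get_state())
for n in("scene","top"):
    im=r.capture(n); cv2.imwrite(f"pics/{n}0.png",im[:,:,::-1]); c=r.get_calibration(n); print(n,c)
E
```

```text
{'time_s': 0.0, 'joints': array([ 8.33135279e+01,  2.05933214e+01,  6.30789110e-01, -1.97448074e-02,
       -7.01352752e+01, -1.65072658e+01]), 'qd': array([-0.02290555, -0.01430601, -0.00926792, -0.01964637,  0.01875691,
       -0.05270526]), 'joint_torque': array([ 2.06682082e-03, -5.82715774e+01,  2.93042654e+01,  6.99708447e+00,
        6.80234531e-03, -1.40121192e-04]), 'tcp_pos': array([0.26576336, 0.62025792, 0.40367964]), 'eef_rot': array([ 1.79900950e+02, -9.99746851e-03, -2.32004544e+01]), 'contact_force': array([ 1.16532431, -0.07796244, -0.41824479]), 'moment': array([-0.02071059,  0.02071275,  0.06694871]), 'gripper_width': 0.08806266283242896}
scene {'K': array([[550.57444853,   0.        , 318.43046683],
       [  0.        , 550.57444853, 232.25673528],
       [  0.        ,   0.        ,   1.        ]]), 'rvec': array([ 1.92345338, -1.17196832,  0.60518574]), 'tvec': array([-0.30708255,  0.31983072,  0.75194696])}
top {'K': array([[595.34549472,   0.        , 320.92198151],
       [  0.        , 595.34549472, 243.38894406],
       [  0.        ,   0.        ,   1.        ]]), 'rvec': array([ 2.19560519, -2.17171427,  0.13954658]), 'tvec': array([-0.09237066,  0.57732955,  1.31723423])}
```

View pics/top0.png

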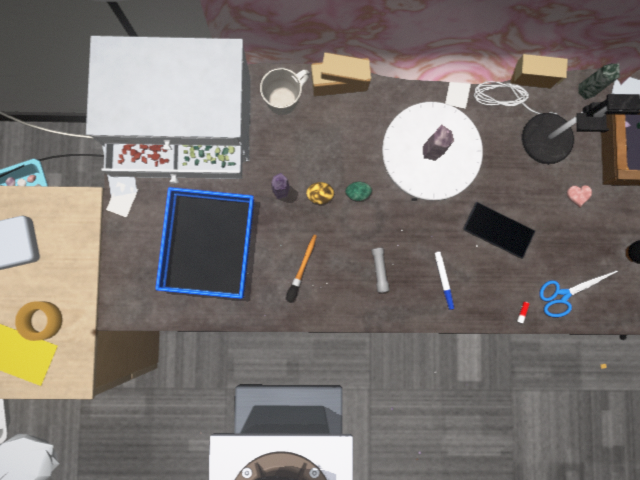

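View pics/scene0.png

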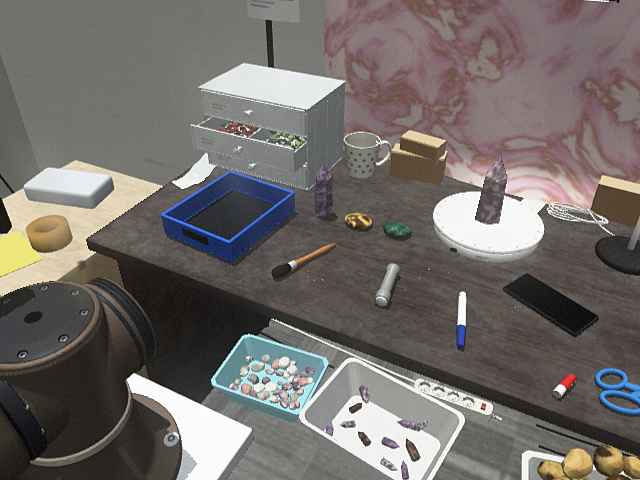

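The top view shows the tray at about (205,243), the brush from (315,236) to (291,298), the torch from (378,250) to (383,291) and the marker from (438,253) to (450,307). The crystal is at (280,185) and the palm stones at (320,193) and (358,191). The scene view agrees.

```bash
cat > h.py <<'E'
import numpy as np, cv2
from plant import r
def pose(n):
    c=r.get_calibration(n); return c["K"],cv2.Rodrigues(np.array(c["rvec"]))[0],np.array(c["tvec"])
def ray(n,px,z,cal=None):
    K,R,t=cal or pose(n); px=np.atleast_2d(px).astype(float)
    d=(R.T@np.linalg.inv(K)@np.c_[px,np.ones(len(px))].T).T; o=-R.T@t
    return (o+d*((z-o[2])/d[:,2])[:,None])[:,:2]
def axis(m):
    """biggest contour -> centre px, end midpoints"""
    cs,_=cv2.findContours(m.astype(np.uint8),cv2.RETR_EXTERNAL,cv2.CHAIN_APPROX_NONE)
    c=max(cs,key=cv2.contourArea); b=cv2.boxPoints(cv2.minAreaRect(c))
    e=[np.linalg.norm(b[i]-b[(i+1)%4]) for i in range(4)]; i=int(np.argmin(e[:2]))
    return (b[i]+b[(i+1)%4])/2,(b[(i+2)%4]+b[(i+3)%4])/2,min(e),b
def report(name,n,m,z):
    p,q,w,b=axis(m); P=ray(n,[p,q],z); d=P[1]-P[0]
    print(name,"px",p.round(),q.round(),"ends",P.round(4).tolist(),"mid",P.mean(0).round(4),"len",np.linalg.norm(d).round(4),"ang",(np.degrees(np.arctan2(d[1],d[0]))%180).round(1))
    return b
def toolshift(target_xy,yaw,cur):
    d=np.array(target_xy)-cur[:2]; c,s=np.cos(np.radians(yaw)),np.sin(np.radians(yaw))
    return np.array([d@[c,s],d@[s,-c]])
E
cat > top.py <<'E'
from h import *
import sys
im=r.capture("top"); cv2.imwrite(f"pics/{sys.argv[1]}.png",im[:,:,::-1])
hsv=cv2.cvtColor(im,cv2.COLOR_RGB2HSV); H,S,V=[hsv[:,:,i].astype(int) for i in range(3)]
def box(m,x0,y0,x1,y1):
    o=np.zeros_like(m); o[y0:y1,x0:x1]=m[y0:y1,x0:x1]; return o
blue=(H>105)&(H<125)&(S>150)&(V>70)
b=report("tray","top",box(blue,140,170,270,310),.051); print(ray("top",b,.051).round(4).tolist())
report("torch","top",box((V>100)&(S<60),362,240,400,300),.0135)
report("marker","top",box(((V>140)&(S<60))|blue,425,245,465,315),.008)
report("brush handle","top",box((H<20)&(S>120)&(V>90),280,225,325,305),.012)
report("brush head","top",box(V<38,278,278,304,308),.010)
report("crystal","top",box((H>120)&(H<165)&(S>40),262,165,298,205),.06)
report("green","top",box((H>60)&(H<95)&(S>90),340,175,378,208),.012)
report("septar","top",box((H>15)&(H<35)&(S>130),300,175,338,208),.012)
E
python3 top.py top1
```

```text
tray px [210. 191.] [199. 294.] ends [[0.6915, 0.1638], [0.4603, 0.1812]] mid [0.5759 0.1725] len 0.2319 ang 175.7
[[0.4694, 0.2774], [0.7005, 0.2617], [0.6825, 0.0656], [0.4511, 0.0848]]
torch px [381. 241.] [379. 292.] ends [[0.5862, -0.2237], [0.4704, -0.22]] mid [ 0.5283 -0.2218] len 0.1158 ang 178.2
marker px [437. 251.] [452. 308.] ends [[0.5661, -0.3547], [0.4347, -0.3875]] mid [ 0.5004 -0.3711] len 0.1354 ang 14.0
brush handle px [315. 235.] [298. 278.] ends [[0.5994, -0.0724], [0.5005, -0.0343]] mid [ 0.55   -0.0533] len 0.106 ang 158.9Traceback (most recent call last):
  File "top.py", line 12, in <module>
    report("brush head","top",box(V<38,278,278,304,308),.010)
    ~~~~~~^^^^^^^^^^^^^^^^^^^^^^^^^^^^^^^^^^^^^^^^^^^^^^^^^^^
  File "h.py", line 16, in report
    p,q,w,b=axis(m); P=ray(n,[p,q],z); d=P[1]-P[0]
            ~~~~^^^
  File "h.py", line 12, in axis
    c=max(cs,key=cv2.contourArea); b=cv2.boxPoints(cv2.minAreaRect(c))
ValueError: max() iterable argument is empty
```

Request:
{"api": "carry_out", "payload": {"plan": [[[0,0,0],[0,0,-6],0],[[0,0,0],[0,0,-6],0],[[0,0,0],[0,0,-6],0],[[0,0,0],[0,0,-6],0],[[0,0,0],[0,0,-6],0],[[0.004,0.02,0],[0,0,0],0],[[0.007,0.0394,0],[0,0,0],0],[[0.007,0.0394,0],[0,0,0],0],[[0.007,0.0394,0],[0,0,0],0],[[0.007,0.0394,0],[0,0,0],0],[[0.007,0.0394,0],[0,0,0],0],[[0.007,0.0394,0],[0,0,0],0]], "grip_force": 15}}

```text
time_s: 1.15
tcp_pos: [0.342, 0.3692, 0.4045]
eef_rot: [180.0, 0.0, 6.8]
contact_force: [1.2, 0.5, -0.0]
gripper_width: 0.0877
```

Request:
{"api": "carry_out", "payload": {"plan": [[[0.007,0.0394,0],[0,0,0],0],[[0.007,0.0394,0],[0,0,0],0],[[0.007,0.0394,0],[0,0,0],0],[[0.007,0.0394,0],[0,0,0],0],[[0.007,0.0394,0],[0,0,0],0],[[0.007,0.0394,0],[0,0,0],0],[[0.007,0.0394,0],[0,0,0],0],[[0.007,0.0394,0],[0,0,0],0],[[0.007,0.0394,0],[0,0,0],0],[[0.007,0.0394,0],[0,0,0],0],[[0.007,0.0394,0],[0,0,0],0],[[0.007,0.0394,0],[0,0,0],0]]}}

```text
time_s: 2.15
tcp_pos: [0.4813, -0.0903, 0.4048]
eef_rot: [-180.0, -0.0, 6.8]
contact_force: [0.3, 1.0, 0.7]
gripper_width: 0.0877
```

Request:
{"api": "carry_out", "payload": {"plan": [[[0.007,0.0394,0],[0,0,0],0],[[0.007,0.0394,0],[0,0,0],0],[[0.007,0.0394,0],[0,0,0],0],[[0,0,0],[0,0,0],0],[[0,0,0],[0,0,0],0]]}}

```text
time_s: 2.57
tcp_pos: [0.5162, -0.2052, 0.4036]
eef_rot: [-180.0, 0.1, 6.6]
contact_force: [0.5, 0.1, -0.2]
gripper_width: 0.0875
```

Run:
```python
from h import *
s=r.get_state(); print(s["time_s"],s["tcp_pos"],s["eef_rot"],s["joints"].round(1))
im=r.capture("wrist"); cv2.imwrite("pics/w1.png",im[:,:,::-1]); K,R,t=pose("wrist"); print(-R.T@t,R)
```

```text
2.5667 [ 0.51619964 -0.20519022  0.40357986] [-1.79977397e+02  1.09385153e-01  6.57152112e+00] [ -1.5   9.4 -14.6  -0.  -66.1  98.1]
[ 0.59586728 -0.19558188  0.38384958] [[ 1.17199167e-01 -9.93108411e-01 -1.98558676e-04]
 [-9.49036987e-01 -1.12057086e-01  2.94570887e-01]
 [-2.92563076e-01 -3.43350232e-02 -9.55629611e-01]]
```

View pics/w1.png

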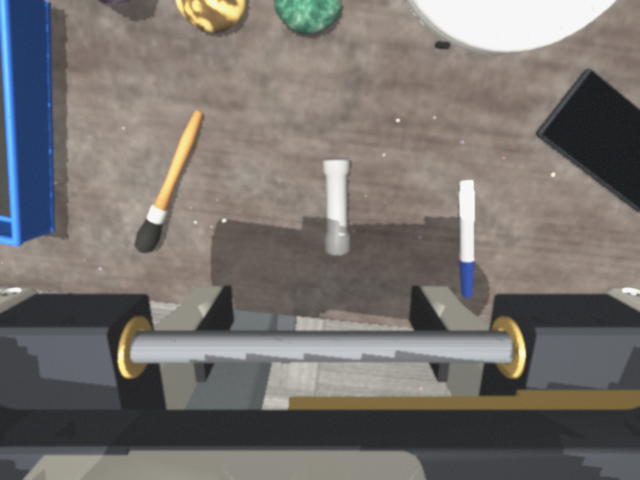

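The wrist view shows the torch from (336,160) to (338,254), with its head at the far end. The brush runs from (198,112) to (147,248), with its ferrule at about (156,214), and the marker runs from (467,181) to (467,297).

Run:
```python
from h import *
cal=pose("wrist")
im=cv2.imread("pics/w1.png"); g=cv2.cvtColor(im,cv2.COLOR_BGR2HSV).astype(int)
def L(n,p,q,z,c=None):
    P=ray(n,[p,q],z,c); d=P[0]-P[1]; print(n,P.round(4).tolist(),"mid",P.mean(0).round(4),"len",round(float(np.linalg.norm(d)),4),"ang",round(float(np.degrees(np.arctan2(d[1],d[0]))),1))
for nm,(x0,y0,x1,y1),z in [("torch",(315,150,360,262),.0135),("marker",(450,170,485,305),.008)]:
    m=np.zeros(g.shape[:2],bool); s=g[y0:y1,x0:x1]; m[y0:y1,x0:x1]=((s[...,2]>115)&(s[...,1]<45)) | ((s[...,0]>100)&(s[...,0]<130)&(s[...,1]>120)&(s[...,2]>60))
    print(nm); report(nm,"wrist",m,z); 
print("hand"); L("wrist",(336.5,160),(338,254),.0135); L("top",(378.5,249),(383,292),.0135)
L("wrist",(467,181),(467,297),.008); L("top",(438,252.5),(450.5,307.5),.008)
print("brush"); L("wrist",(198.5,112),(147,249),.010); L("top",(315.5,235),(290.5,300),.010)
L("wrist",(161,207),(152,222),.012)
m=(g[...,0]<22)&(g[...,1]>110)&(g[...,2]>90); m[:, :130]=0; m[:,210:]=0; m[:105]=0;m[230:]=0
report("handle","wrist",m,.012)
L("top",(280,176),(280,195),.06)
```

```text
torch
torch px [337. 150.] [337. 255.] ends [[0.5826, -0.2133], [0.4706, -0.2281]] mid [ 0.5266 -0.2207] len 0.113 ang 7.5
marker
marker px [467. 170.] [467. 273.] ends [[0.5783, -0.3517], [0.4646, -0.3794]] mid [ 0.5214 -0.3656] len 0.117 ang 13.7
hand
wrist [[0.5727, -0.2141], [0.4719, -0.229]] mid [ 0.5223 -0.2216] len 0.1019 ang 8.4
top [[0.5686, -0.2188], [0.4704, -0.2291]] mid [ 0.5195 -0.224 ] len 0.0988 ang 6.0
wrist [[0.567, -0.3545], [0.435, -0.3866]] mid [ 0.501  -0.3705] len 0.1359 ang 13.7
top [[0.5627, -0.3574], [0.4366, -0.3849]] mid [ 0.4997 -0.3711] len 0.129 ang 12.3
brush
wrist [[0.6026, -0.0717], [0.4515, -0.0167]] mid [ 0.5271 -0.0442] len 0.1608 ang -20.0
top [[0.5995, -0.074], [0.4502, -0.0187]] mid [ 0.5249 -0.0463] len 0.1592 ang -20.3
wrist [[0.5019, -0.0339], [0.4841, -0.0239]] mid [ 0.493  -0.0289] len 0.0204 ang -29.2
handle px [199. 111.] [160. 208.] ends [[0.6034, -0.0723], [0.5007, -0.0326]] mid [ 0.552  -0.0525] len 0.1101 ang 158.9
top [[0.7254, 0.0076], [0.6824, 0.0069]] mid [0.7039 0.0073] len 0.043 ang 0.9
```

Request:
{"api": "carry_out", "payload": {"plan": [[[0.004,0.018,0.02],[0,0,-1],0],[[0,0,0.035],[0,0,0],0],[[0,0,0.035],[0,0,0],0],[[0,0,0.035],[0,0,0],0],[[0,0,0.035],[0,0,0],0],[[0,0,0.025],[0,0,0],0],[[0,0,0.015],[0,0,0],0],[[0,0,0],[0,0,0],0],[[0,0,0],[0,0,0],0]]}}

```text
time_s: 3.37
tcp_pos: [0.5224, -0.2194, 0.2046]
eef_rot: [-180.0, 0.1, 7.9]
contact_force: [-0.7, -0.8, 0.1]
gripper_width: 0.0877
```

Run:
```python
from h import *
s=r.get_state(); print(s["time_s"],s["tcp_pos"],s["eef_rot"],s["contact_force"])
im=r.capture("wrist"); cv2.imwrite("pics/w2.png",im[:,:,::-1])
```

```text
3.3667 [ 0.52236485 -0.21935405  0.20464842] [-1.79992109e+02  7.75380851e-02  7.91805489e+00] [-0.7196292  -0.75873029  0.06822594]
```

View pics/w2.png

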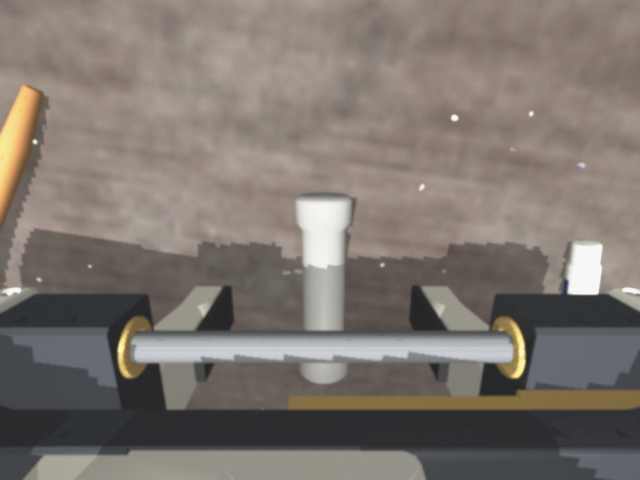

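The torch is centred between the jaws (axis at about x=324) and lined up with them. I'll descend and grip.

Request:
{"api": "carry_out", "payload": {"plan": [[[0,0,0.015],[0,0,0],0],[[0,0,0.008],[0,0,0],0],[[0,0,0],[0,0,0],0],[[0,0,0],[0,0,0],150],[[0,0,0],[0,0,0],200],[[0,0,0],[0,0,0],255],[[0,0,0],[0,0,0],255],[[0,0,0],[0,0,0],255],[[0,0,0],[0,0,0],255],[[0,0,0],[0,0,0],255],[[0,0,0],[0,0,0],255]], "grip_force": 20}}

```text
time_s: 4.33
tcp_pos: [0.5223, -0.2205, 0.1817]
eef_rot: [180.0, -0.0, 7.8]
contact_force: [0.2, -0.8, -0.5]
gripper_width: 0.0399
```

Request:
{"api": "carry_out", "payload": {"plan": [[[0,0,0],[0,0,0],255],[[0,0,0],[0,0,0],255],[[0,0,0],[0,0,0],255],[[0,0,0],[0,0,0],255]]}}

```text
time_s: 4.67
tcp_pos: [0.5223, -0.2205, 0.1816]
eef_rot: [-180.0, 0.0, 7.8]
contact_force: [-0.5, -0.4, 0.5]
gripper_width: 0.0275
```

Request:
{"api": "carry_out", "payload": {"plan": [[[0,0,0],[0,0,0],255],[[0,0,0],[0,0,0],255],[[0,0,-0.005],[0,0,0],255],[[0,0,-0.01],[0,0,0],255],[[0,0,-0.02],[0,0,0],255],[[0,0,-0.03],[0,0,6.05],255],[[0,0,-0.03],[0,0,6.05],255],[[0,0,-0.03],[0,0,0],255],[[0,0,0],[0,0,0],255]]}}

```text
time_s: 5.42
tcp_pos: [0.5241, -0.221, 0.314]
eef_rot: [179.9, -0.6, -4.2]
contact_force: [1.0, 0.0, -0.6]
gripper_width: 0.0271
```

Request:
{"api": "carry_out", "payload": {"plan": [[[0.003,-0.018,0],[0,0,0],255],[[0.0058,-0.0368,0],[0,0,0],255],[[0.0058,-0.0368,0],[0,0,0],255],[[0.0058,-0.0368,0],[0,0,0],255],[[0.0058,-0.0368,0],[0,0,0],255],[[0.0058,-0.0368,0],[0,0,0],255],[[0.0058,-0.0368,0],[0,0,0],255],[[0.0058,-0.0368,0],[0,0,0],255],[[0.0058,-0.0368,0],[0,0,0],255],[[0.0058,-0.0368,0],[0,0,0],255],[[0.0058,-0.0368,0],[0,0,0],255],[[0.0058,-0.0368,0],[0,0,0],255]]}}

```text
time_s: 6.42
tcp_pos: [0.6205, 0.198, 0.3075]
eef_rot: [-180.0, -0.0, -4.3]
contact_force: [0.9, 0.0, -0.5]
gripper_width: 0.0274
```

Request:
{"api": "carry_out", "payload": {"plan": [[[0.002,-0.018,0],[0,0,0],255],[[0,0,0],[0,0,0],255],[[0,0,0],[0,0,0],255],[[0,0,0],[0,0,0],255]]}}

```text
time_s: 6.75
tcp_pos: [0.6236, 0.2135, 0.3068]
eef_rot: [180.0, 0.0, -4.3]
contact_force: [-0.1, -1.1, -1.0]
gripper_width: 0.0271
```

Run:
```python
from h import *
s=r.get_state(); print(s["time_s"],s["tcp_pos"],s["eef_rot"],s["contact_force"],s["gripper_width"])
im=r.capture("wrist"); c=r.capture("scene")[100:360,120:440]
cv2.imwrite("pics/w3.png",np.hstack([cv2.resize(im,(427,320)),cv2.resize(c,(373,303)).__class__(0) if 0 else cv2.copyMakeBorder(cv2.resize(c,(373,303)),0,17,0,0,0)])[:,:,::-1])
```

```text
6.75 [0.62356055 0.21346016 0.30675   ] [ 1.79982016e+02  3.06594629e-02 -4.28210127e+00] [-0.14991626 -1.14209305 -1.01718577] 0.027137297675158146
```

View pics/w3.png

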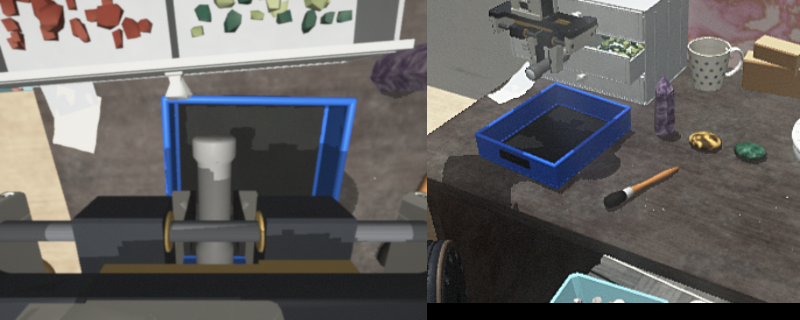

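The torch is held level over the tray. To stay clear of the open drawer, whose knob is right behind the tray, I'll put the torch in the near half of the tray.

Request:
{"api": "carry_out", "payload": {"plan": [[[-0.02,0,0],[0,0,0],255],[[-0.035,0,0],[0,0,0],255],[[-0.035,0,0],[0,0,0],255],[[0,0,0.015],[0,0,0],255],[[0,0,0.03],[0,0,0],255],[[0,0,0.025],[0,0,0],255],[[0,0,0.02],[0,0,0],255],[[0,0,0.012],[0,0,0],255],[[0,0,0.008],[0,0,0],255],[[0,0,0],[0,0,0],255],[[0,0,0],[0,0,0],255]]}}

```text
time_s: 7.77
tcp_pos: [0.5344, 0.2202, 0.197]
eef_rot: [180.0, -0.0, -4.3]
contact_force: [-0.7, -0.4, -1.3]
gripper_width: 0.0275
```

Run:
```python
from h import *
s=r.get_state(); print(s["time_s"],s["tcp_pos"],s["eef_rot"],s["contact_force"],s["gripper_width"])
print("knob top",[ray("top",(175,179),z).round(3).tolist() for z in(.05,.1,.15)],"scene",[ray("scene",(252,165),z).round(3).tolist() for z in(.05,.1,.15)])
```

```text
7.7667 [0.5344383  0.22019102 0.19702719] [ 1.79990541e+02 -7.37913122e-03 -4.32272823e+00] [-0.70039595 -0.42028967 -1.25029292] 0.027532537993756587
knob top [[[0.717, 0.242]], [[0.707, 0.231]], [[0.696, 0.22]]] scene [[[0.751, 0.226]], [[0.674, 0.172]], [[0.597, 0.118]]]
```

Request:
{"api": "carry_out", "payload": {"plan": [[[0,0,0.005],[0,0,0],255],[[0,0,0.004],[0,0,0],255],[[0,0,0],[0,0,0],255],[[0,0,0],[0,0,0],255]]}}

```text
time_s: 8.1
tcp_pos: [0.5342, 0.2206, 0.1878]
eef_rot: [-180.0, -0.0, -4.3]
contact_force: [-0.2, 0.1, -1.1]
gripper_width: 0.0276
```

Request:
{"api": "carry_out", "payload": {"plan": [[[0,0,0],[0,0,0],165],[[0,0,0],[0,0,0],150],[[0,0,0],[0,0,0],150],[[0,0,0],[0,0,0],150],[[0,0,0],[0,0,0],150]]}}

```text
time_s: 8.52
tcp_pos: [0.5342, 0.2207, 0.1878]
eef_rot: [-180.0, -0.0, -4.3]
contact_force: [-0.7, 0.1, 1.0]
gripper_width: 0.0361
```

Request:
{"api": "carry_out", "payload": {"plan": [[[0,0,-0.01],[0,0,0],150],[[0,0,-0.03],[0,0,0],150],[[0,0,-0.035],[0,0,0],150],[[0,0,-0.04],[0,0,5.57],0],[[0,0,0],[0,0,5.57],0],[[0,0,0],[0,0,5.56],0],[[0.0124,0.0357,0],[0,0,0],0],[[0.0124,0.0357,0],[0,0,0],0],[[0.0124,0.0357,0],[0,0,0],0],[[0.0124,0.0357,0],[0,0,0],0],[[0.0124,0.0357,0],[0,0,0],0],[[0.0124,0.0357,0],[0,0,0],0]]}}

```text
time_s: 9.52
tcp_pos: [0.5264, -0.0076, 0.3037]
eef_rot: [-180.0, -0.1, -21.0]
contact_force: [0.6, -0.4, 0.3]
gripper_width: 0.0858
```

Request:
{"api": "carry_out", "payload": {"plan": [[[0.0124,0.0357,0],[0,0,0],0],[[0,0,0],[0,0,0],0],[[0,0,0],[0,0,0],0],[[0,0,0],[0,0,0],0]]}}

```text
time_s: 9.85
tcp_pos: [0.5257, -0.044, 0.3033]
eef_rot: [-180.0, -0.0, -21.1]
contact_force: [0.7, 1.1, 0.5]
gripper_width: 0.0876
```

Run:
```python
from h import *
s=r.get_state(); print(s["time_s"],s["tcp_pos"],s["eef_rot"],s["contact_force"],s["gripper_width"])
im=r.capture("wrist"); t=r.capture("top")[160:320,130:340]
g=cv2.cvtColor(im,cv2.COLOR_RGB2HSV).astype(int)
m=(g[...,0]<22)&(g[...,1]>110)&(g[...,2]>70); m[310:]=0
m=cv2.morphologyEx(m.astype(np.uint8),cv2.MORPH_OPEN,np.ones((5,5)))
report("handle","wrist",m,.010)
cv2.imwrite("pics/w4.png",np.hstack([cv2.resize(im,(427,320)),cv2.resize(t,(373,320))])[:,:,::-1])
```

```text
9.85 [ 0.52570457 -0.04402542  0.30332261] [-1.79970733e+02 -4.06845951e-02 -2.10559568e+01] [0.67902954 1.0539727  0.51297806] 0.08761355127849155
handle px [319. 199.] [319. 271.] ends [[0.5571, -0.0537], [0.5008, -0.0321]] mid [ 0.5289 -0.0429] len 0.0603 ang 159.0
```

View pics/w4.png

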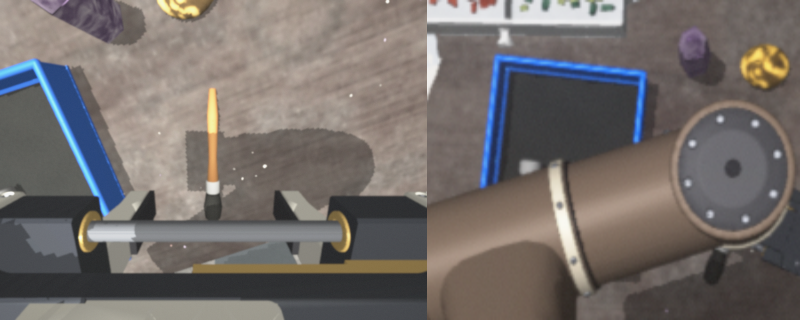

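The brush handle runs straight up the middle of the jaws at x≈318 of 640, and the torch's head shows in the tray. I'll descend and grip the brush.

Request:
{"api": "carry_out", "payload": {"plan": [[[0,0,0.015],[0,0,0],0],[[0,0,0.03],[0,0,0],0],[[0,0,0.03],[0,0,0],0],[[0,0,0.025],[0,0,0],0],[[0,0,0.015],[0,0,0],0],[[0,0,0.007],[0,0,0],0],[[0,0,0],[0,0,0],120],[[0,0,0],[0,0,0],200],[[0,0,0],[0,0,0],255],[[0,0,0],[0,0,0],255],[[0,0,0],[0,0,0],255],[[0,0,0],[0,0,0],255]]}}

```text
time_s: 10.95
tcp_pos: [0.5258, -0.0436, 0.1812]
eef_rot: [-180.0, -0.0, -21.0]
contact_force: [0.1, -0.7, 0.3]
gripper_width: 0.0532
```

Request:
{"api": "carry_out", "payload": {"plan": [[[0,0,0],[0,0,0],255],[[0,0,0],[0,0,0],255],[[0,0,0],[0,0,0],255],[[0,0,0],[0,0,0],255],[[0,0,0],[0,0,0],255],[[0,0,0],[0,0,0],255]]}}

```text
time_s: 11.45
tcp_pos: [0.5257, -0.0438, 0.1806]
eef_rot: [180.0, 0.0, -21.0]
contact_force: [-0.1, -1.1, 1.3]
gripper_width: 0.0135
```

Request:
{"api": "carry_out", "payload": {"plan": [[[0,0,0],[0,0,0],255],[[0,0,-0.005],[0,0,0],255],[[0,0,-0.015],[0,0,0],255],[[0,0,-0.03],[0,0,-5.57],255],[[0,0,-0.03],[0,0,-5.57],255],[[0,0,-0.03],[0,0,-5.56],255],[[0,0,0],[0,0,0],255],[[0.0067,-0.0338,0],[0,0,0],255],[[0.0067,-0.0338,0],[0,0,0],255],[[0.0067,-0.0338,0],[0,0,0],255],[[0.0067,-0.0338,0],[0,0,0],255],[[0.0067,-0.0338,0],[0,0,0],255]]}}

```text
time_s: 12.45
tcp_pos: [0.5718, 0.1237, 0.291]
eef_rot: [-180.0, -0.0, -4.3]
contact_force: [0.1, 0.1, 0.5]
gripper_width: 0.0124
```

Request:
{"api": "carry_out", "payload": {"plan": [[[0,0,0],[0,0,0],255],[[0,0,0],[0,0,0],255],[[0,0,0],[0,0,0],255]]}}

```text
time_s: 12.7
tcp_pos: [0.5714, 0.1223, 0.2904]
eef_rot: [180.0, 0.0, -4.3]
contact_force: [-0.3, -0.7, -0.7]
gripper_width: 0.0129
```

Run:
```python
from h import *
s=r.get_state(); print(s["time_s"],s["tcp_pos"],s["eef_rot"],s["contact_force"],s["gripper_width"])
im=r.capture("wrist"); c=cv2.resize(r.capture("scene")[100:300,120:370],(400,320))
cv2.imwrite("pics/w5.png",np.hstack([cv2.resize(im,(400,320)),c])[:,:,::-1])
```

```text
12.7 [0.57137524 0.12225684 0.29039906] [ 1.79976448e+02  4.65542352e-02 -4.27730391e+00] [-0.27153548 -0.69340887 -0.71541036] 0.012930783466631623
```

View pics/w5.png

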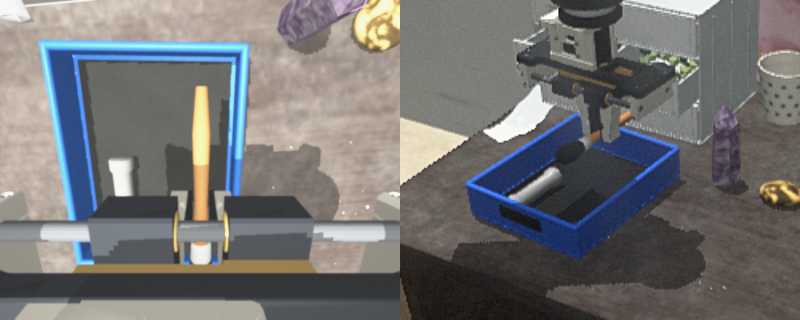

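The brush is held level over the right half of the tray and the torch lies at the left near side. I'll lower the brush.

Request:
{"api": "carry_out", "payload": {"plan": [[[0,0,0.015],[0,0,0],255],[[0,0,0.025],[0,0,0],255],[[0,0,0.025],[0,0,0],255],[[0,0,0.018],[0,0,0],255],[[0,0,0.01],[0,0,0],255],[[0,0,0.005],[0,0,0],255],[[0,0,0.004],[0,0,0],255],[[0,0,0],[0,0,0],255],[[0,0,0],[0,0,0],255]]}}

```text
time_s: 13.55
tcp_pos: [0.5722, 0.1223, 0.1895]
eef_rot: [-180.0, -0.1, -4.3]
contact_force: [-0.1, 0.7, 0.5]
gripper_width: 0.0125
```

Request:
{"api": "carry_out", "payload": {"plan": [[[0,0,0.001],[0,0,0],255],[[0,0,0],[0,0,0],215],[[0,0,0],[0,0,0],190],[[0,0,0],[0,0,0],190],[[0,0,0],[0,0,0],190],[[0,0,0],[0,0,0],190]]}}

```text
time_s: 14.05
tcp_pos: [0.5718, 0.1223, 0.1878]
eef_rot: [-180.0, -0.0, -4.3]
contact_force: [-0.5, 0.0, 0.2]
gripper_width: 0.0222
```

Request:
{"api": "carry_out", "payload": {"plan": [[[0,0,-0.01],[0,0,0],190],[[0,0,-0.03],[0,0,0],190],[[0,0,-0.035],[0,0,0],190],[[0,0,-0.04],[0,0,-5.93],0],[[0,0,0],[0,0,-5.93],0],[[0,0,0],[0,0,-5.93],0],[[-0.0142,0.0356,0],[0,0,0],0],[[-0.0142,0.0356,0],[0,0,0],0],[[-0.0142,0.0356,0],[0,0,0],0],[[-0.0142,0.0356,0],[0,0,0],0],[[-0.0142,0.0356,0],[0,0,0],0],[[-0.0142,0.0356,0],[0,0,0],0]]}}

```text
time_s: 15.05
tcp_pos: [0.5381, -0.1069, 0.3037]
eef_rot: [180.0, -0.1, 13.5]
contact_force: [0.5, -0.1, 0.3]
gripper_width: 0.077
```

Request:
{"api": "carry_out", "payload": {"plan": [[[-0.0142,0.0356,0],[0,0,0],0],[[-0.0142,0.0356,0],[0,0,0],0],[[-0.0142,0.0356,0],[0,0,0],0],[[-0.0142,0.0356,0],[0,0,0],0],[[-0.0142,0.0356,0],[0,0,0],0],[[-0.0142,0.0356,0],[0,0,0],0],[[-0.0142,0.0356,0],[0,0,0],0],[[0,0,0],[0,0,0],0],[[0,0,0],[0,0,0],0],[[0,0,0],[0,0,0],0]]}}

```text
time_s: 15.88
tcp_pos: [0.4999, -0.371, 0.3029]
eef_rot: [-180.0, 0.0, 13.4]
contact_force: [-0.0, 0.8, -0.2]
gripper_width: 0.0878
```

Run:
```python
from h import *
s=r.get_state(); print(s["time_s"],s["tcp_pos"],s["eef_rot"],s["contact_force"],s["gripper_width"])
im=r.capture("wrist"); t=r.capture("top")[160:320,130:340]
cv2.imwrite("pics/w6.png",np.hstack([cv2.resize(im,(427,320)),cv2.resize(t,(373,320))])[:,:,::-1])
```

```text
15.8833 [ 0.49989925 -0.37099165  0.30294507] [-1.79989975e+02  4.47133026e-04  1.34322144e+01] [-0.02437101  0.79655293 -0.16936904] 0.08779591177346542
```

View pics/w6.png

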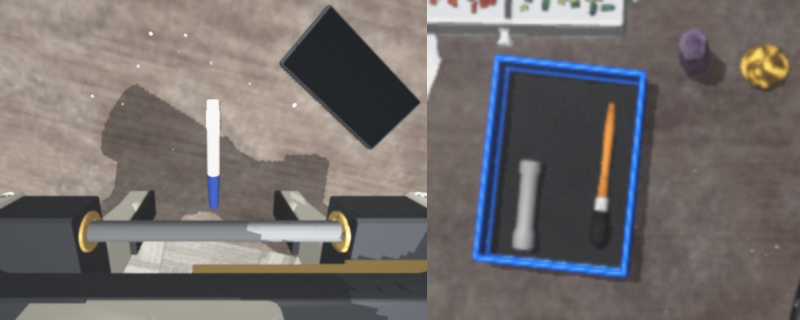

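The marker lies centred and straight in the jaws at x≈319 of 640. The top crop shows the torch at the left near side of the tray and the brush on the right, both flat inside.

Request:
{"api": "carry_out", "payload": {"plan": [[[0,0,0.015],[0,0,0],0],[[0,0,0.03],[0,0,0],0],[[0,0,0.03],[0,0,0],0],[[0,0,0.025],[0,0,0],0],[[0,0,0.015],[0,0,0],0],[[0,0,0.007],[0,0,0],0],[[0,0,0],[0,0,0],120],[[0,0,0],[0,0,0],200],[[0,0,0],[0,0,0],255],[[0,0,0],[0,0,0],255],[[0,0,0],[0,0,0],255],[[0,0,0],[0,0,0],255]]}}

```text
time_s: 16.98
tcp_pos: [0.5004, -0.3709, 0.1813]
eef_rot: [180.0, -0.1, 13.5]
contact_force: [-1.0, -0.3, -0.7]
gripper_width: 0.0533
```

Request:
{"api": "carry_out", "payload": {"plan": [[[0,0,0],[0,0,0],255],[[0,0,0],[0,0,0],255],[[0,0,0],[0,0,0],255],[[0,0,0],[0,0,0],255],[[0,0,0],[0,0,0],255],[[0,0,0],[0,0,0],255]]}}

```text
time_s: 17.48
tcp_pos: [0.5002, -0.3709, 0.1806]
eef_rot: [-180.0, 0.0, 13.5]
contact_force: [-0.1, 0.8, 0.4]
gripper_width: 0.0149
```

Request:
{"api": "carry_out", "payload": {"plan": [[[0,0,0],[0,0,0],255],[[0,0,-0.005],[0,0,0],255],[[0,0,-0.015],[0,0,0],255],[[0,0,-0.03],[0,0,5.93],255],[[0,0,-0.03],[0,0,5.93],255],[[0,0,-0.03],[0,0,5.93],255],[[0,0,0],[0,0,0],255],[[0.0043,-0.0391,0],[0,0,0],255],[[0.0043,-0.0391,0],[0,0,0],255],[[0.0043,-0.0391,0],[0,0,0],255],[[0.0043,-0.0391,0],[0,0,0],255],[[0.0043,-0.0391,0],[0,0,0],255]]}}

```text
time_s: 18.48
tcp_pos: [0.5362, -0.1759, 0.2911]
eef_rot: [-180.0, -0.0, -4.3]
contact_force: [1.4, -0.3, -0.1]
gripper_width: 0.0152
```

Request:
{"api": "carry_out", "payload": {"plan": [[[0.0043,-0.0391,0],[0,0,0],255],[[0.0043,-0.0391,0],[0,0,0],255],[[0.0043,-0.0391,0],[0,0,0],255],[[0.0043,-0.0391,0],[0,0,0],255],[[0.0043,-0.0391,0],[0,0,0],255],[[0.0043,-0.0391,0],[0,0,0],255],[[0.0043,-0.0391,0],[0,0,0],255],[[0.0043,-0.0391,0],[0,0,0],255],[[0.0043,-0.0391,0],[0,0,0],255],[[0,0,0],[0,0,0],255],[[0,0,0],[0,0,0],255],[[0,0,0],[0,0,0],255]]}}

```text
time_s: 19.48
tcp_pos: [0.601, 0.1707, 0.2904]
eef_rot: [180.0, 0.0, -4.2]
contact_force: [0.4, -1.1, -0.1]
gripper_width: 0.0149
```

Run:
```python
from h import *
s=r.get_state(); print(s["time_s"],s["tcp_pos"],s["eef_rot"],s["contact_force"],s["gripper_width"])
im=r.capture("wrist"); c=cv2.resize(r.capture("scene")[100:300,120:370],(400,320))
cv2.imwrite("pics/w7.png",np.hstack([cv2.resize(im,(400,320)),c])[:,:,::-1])
```

```text
19.4833 [0.6009526  0.17069818 0.29041962] [ 1.79978575e+02  3.74186165e-02 -4.22879450e+00] [ 0.36542724 -1.10672251 -0.09126636] 0.014887696128986853
```

View pics/w7.png

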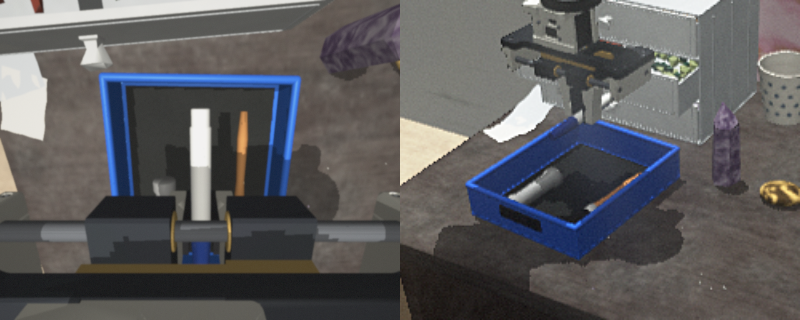

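The marker is held level between the torch and the brush, with clearance on both sides. I'll move it 6 mm away from the drawer and lower it.

Request:
{"api": "carry_out", "payload": {"plan": [[[-0.006,0,0.01],[0,0,0],255],[[0,0,0.02],[0,0,0],255],[[0,0,0.02],[0,0,0],255],[[0,0,0.015],[0,0,0],255],[[0,0,0.01],[0,0,0],255],[[0,0,0],[0,0,0],255]]}}

```text
time_s: 20.08
tcp_pos: [0.5946, 0.1695, 0.2137]
eef_rot: [179.9, 0.2, -4.4]
contact_force: [0.0, -0.3, -0.5]
gripper_width: 0.015
```

Request:
{"api": "carry_out", "payload": {"plan": [[[0,0,0.01],[0,0,0],255],[[0,0,0.008],[0,0,0],255],[[0,0,0.005],[0,0,0],255],[[0,0,0.004],[0,0,0],255],[[0,0,0.001],[0,0,0],255],[[0,0,0],[0,0,0],255],[[0,0,0],[0,0,0],255]]}}

```text
time_s: 20.67
tcp_pos: [0.5954, 0.1711, 0.1879]
eef_rot: [-180.0, -0.0, -4.3]
contact_force: [0.3, 0.2, -0.7]
gripper_width: 0.0153
```

Request:
{"api": "carry_out", "payload": {"plan": [[[0,0,0],[0,0,0],205],[[0,0,0],[0,0,0],185],[[0,0,0],[0,0,0],185],[[0,0,0],[0,0,0],185],[[0,0,-0.01],[0,0,0],185],[[0,0,-0.02],[0,0,0],185],[[0,0,-0.035],[0,0,0],185],[[0,0,-0.04],[0,0,0],185],[[0,0,-0.04],[0,0,0],185]]}}

```text
time_s: 21.42
tcp_pos: [0.5949, 0.1707, 0.3347]
eef_rot: [180.0, 0.0, -4.3]
contact_force: [0.3, 0.4, -0.6]
gripper_width: 0.024
```

Request:
{"api": "carry_out", "payload": {"plan": [[[-0.01,0.038,0],[0,0,0],185],[[-0.01,0.038,0],[0,0,0],185],[[-0.01,0.038,0],[0,0,0],185],[[-0.01,0.038,0],[0,0,0],185],[[-0.01,0.038,0],[0,0,0],185],[[-0.01,0.038,0],[0,0,0],185],[[-0.01,0.038,0],[0,0,0],185],[[-0.01,0.038,0],[0,0,0],185],[[0,0.038,0],[0,0,0],185],[[0,0.038,0],[0,0,0],185],[[0,0,0],[0,0,0],185],[[0,0,0],[0,0,0],185]]}}

```text
time_s: 22.42
tcp_pos: [0.4864, -0.204, 0.3333]
eef_rot: [180.0, -0.0, -4.5]
contact_force: [0.1, 1.0, -0.0]
gripper_width: 0.0244
```

Run:
```python
from h import *
s=r.get_state(); print(s["time_s"],s["tcp_pos"],s["contact_force"])
t=r.capture("top"); c=r.capture("scene")
a=cv2.imread("pics/top0.png")[:,:,::-1]
print("stones/crystal diff",cv2.absdiff(a,t)[165:210,265:380].mean(axis=(0,1)).round(1))
cv2.imwrite("pics/w8.png",np.hstack([cv2.resize(t[160:320,140:380],(400,267)),cv2.resize(c[140:300,140:380],(400,267))])[:,:,::-1])
```

```text
22.4167 [ 0.48636968 -0.20396835  0.33331944] [ 0.13174535  1.00171816 -0.04801807]
stones/crystal diff [1.5 1.5 1.5]
```

View pics/w8.png

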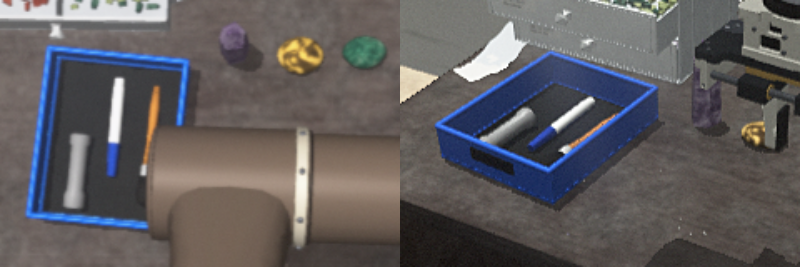

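All three tools lie flat inside the tray, below the rim. The crystal and stones match the first picture. I'll hand the job in.

```bash
python3 -c "
from plant import r
print(r.close_job())"
```

```text
the job is handed in; nothing more can be done
None
```

The grey torch, the dust brush and the white marker are all in the blue tray, side by side. I lowered each one to about a millimetre above the tray floor before opening the gripper. The job was handed in at about 22.5 s, well inside the 72 s limit, with the arm clear of the tray and everything in it.

- **Tools in the tray:** In the last top and scene pictures all three lie flat, inside the walls and below the rim. The arm hid the brush's bristle end in the last top view. An earlier top view, before the marker went in, showed the whole brush inside.
- **Crystal and palm stones:** That area of the top picture matched the first picture, with a mean difference of 1.5 grey levels.
- **Forces:** Contact readings stayed near 1 N throughout.
- **Early measurement:** The first automatic measurement of the torch came out too long (116 mm instead of 100 mm) because desk specks got into the colour mask. I used end points read from the wrist and top pictures instead, and these agreed to about 3 mm.

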